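# Hook the cover back onto the property box

### The job

Close the black property box with the longer of the two plywood covers: pick it up by its handle, slip the edge farther from the handle under the box's steel lip with the other edge raised, then lower that edge (do not let it drop) so that the cover lies flat, square and centred on the ledges between the lip wall and the stop. Leave the shorter cover where it lies.

Things in the scene. Friction and masses are not known exactly. Their poses are not given: they have to be found in the camera images.
- cover_grip (a point): Longer cover: flat plywood board 160 (x) x 120 (y) x 8 mm, batten handle 14 (x) x 60 (y) x 50 tall on it, about 0.16 kg. Point: in the handle, 38 mm above the underside, 20 below the handle's top. x along the board: hooking edge (starts roughly towards the robot) at -98 mm, free edge at +62 mm from this point; z up.
- box: Fixed black box, 200 (x) x 140 (y) mm, open top. Origin: centre of its underside, on the table; x away from the robot, from lip to stop; z up. Ledges at z 50, level with the side walls' tops, 30 mm wide along both end walls. Inner faces of the lip wall at x -90 and of the stop (top at z 70) at x +90. The seated cover's hooking edge is at about x -80, 20 mm under the lip, 10 mm play each end.
- cover_edge (a point): Middle of the longer cover's hooking edge, on its underside (same axes as cover_grip). It goes under the box's steel lip, which spans the box's width, is 6 mm thick with its underside at z 76 and its free rim at x -60 mm in the box's frame: 26 mm above the ledge, too little to bring the cover in level over the stop; tilted 12 to 20 degrees, free edge up, it goes in.
- spare_grip (a point): Shorter cover, not to be used: same plywood, 105 (x) x 120 (y) x 8 mm, same handle but in its middle; too short to reach from lip to stop. Point: in its handle, 38 mm above its underside.
Things that resemble listed ones, but are neither listed nor needed, are in the scene too. What is shaped like the box but orange is not meant.

How it is judged:
By the outcome, as a careful person would: the job done as asked, in the order asked, and still so for the second after the job is handed in, with the robot touching nothing.
It also fails if it takes over 43 s, if anything falls off the work surface, if the arm or the gripper's body presses on something with over 40 N, if the wrist force passes 120 N, or if a joint passes its speed limit or range.

### The arm

A 7-joint arm with a two-finger parallel gripper is mounted at the origin on the work surface. World frame = base frame: x ahead of the robot, y to its left, z up, the work surface at z = 0. Lengths are in m, angles in rad, forces in N, time in s.
With the tool pointing down it reaches from about 0.425 to 0.925 m from the base axis. Payload 6.8 kg.
Tool frame: the origin (TCP) lies on the mounting face of the last link; the fingertips stand 173 mm ahead of it and the grasp point (between the pads) lies 155 mm ahead of it; z points along the fingers, y is the line along which they close (so a half turn about z gives the same grasp; the last joint's range is limited). The gripper opens to 85 mm and grips with 20 to 120 N. Pads are 22 mm wide; open, the fingers measure 114 mm over their backs; the gripper's body (76 mm by 85 mm) begins 54 mm behind the grasp point. The pads swing forward as they close: fully open they stand 13 mm farther back than shut.
Start: joints at [-1.357, 0.477, 0.022, 1.555, -0.011, 1.109, -0.083], TCP at [0.213, 0.64, 0.405] pointing down, gripper open.
Joint ranges: [-2.96, 2.96], [-0.34, 2.1], [-1.41, 1.46], [0.24, 2.44], [-1.37, 4.51], [0.17, 1.92], [-2.96, 2.96]. Speed limits (rad/s): [2.39, 2.39, 3.14, 3.14, 3.14, 3.14, 3.14].

### API

Orientations are given as a unit quaternion [w, x, y, z].
In Python, from station import bot gives the robot as it stands. The module is installed in compiled form; this text tells all that it offers.
- The arm moves only by the shell command python3 -m pendant 'ROWS' [FORCE]. ROWS is JSON, a list of rows, each a list of 5 numbers: the finger opening in m, from 0 to 0.0854, then the shift along the tool's x, y, z in m, then the turn about the tool's z in degrees. In form: [[jaw, x, y, z, yaw], ...]. A call has 1 to 12 rows; each row shifts and turns the commanded pose from where the row before left it, along the tool's axes as they then stand; what a row does not reach is not made up. A row lasts 1/12 s, in which the tool goes at most 41.7 mm and 7.16 degrees, less where a joint would pass 70% of its speed; a pose out of reach is approached as far as the arm can. A call with a gripper value outside its range is refused whole. The fingers move at their own pace and stop on an object; FORCE is the grip in N (left out, the last holds). Time passes only in rows, so rows that do not move let the fingers close. It gives the time, the measured TCP pose, the force, the opening and the grip force at its end, in the units of the state.
- bot.get_obs(): the state, without advancing time (a new reading comes with each control period).
- bot.read_camera(name): name is "side" or "top"; returns (picture, depth): 384x512x3 uint8, blue, green, red; 384x512 float32, m along the optical axis (not along the pixel's ray), 0 where there is no reading.
- bot.camera_model(name): a dict with "intrinsics" (3x3 intrinsics, pixels), "R" (3x3) and "t" (3): a world point X has camera coordinates R X + t. Camera axes: x right, y down, z forward; pixel columns grow to the right and rows downward; lengths in m; the calibration is good to about 2 mm. A picture is of the moment at which its call begins. camera_model takes no time and is no camera call.
- bot.hand_in(): hands the job in; it is judged then, once.
Trained networks look in the newest picture that a camera, given by its name, has taken for a name from the list of things; names that differ only in an ending like _2 or _b are one class to them, and where a whole thing is asked for, a point or a joint stands for the part that bears it (a point fixed in the world has none). Each returns a list of dicts, best first, with "score" (0 to 1); they miss things now and then, are a little off and sometimes report something else, mostly with a low value. They report only what shows in the picture. A call takes as long as a camera call. They do not tell look-alikes from the thing itself.
- bot.boxes_of(name, camera): "at" ([column, row] in pixels, amid what is visible of it).
- bot.trace(name, camera): "mask" (384x512 bool, what is visible of it) and "at" ([column, row] in pixels, amid what is visible of it).
- bot.pinpoint(name, camera): "at" ([column, row] in pixels: a listed point, or the origin of a listed thing).
The state is a dict: "t": time; "q": joint angles; "joint_vel": joint speeds; "joint_torque": joint torques, N m; "eef_pos": TCP position; "tool_rot": TCP orientation; "contact_force": force on the tool from outside, world axes, zero at the start; "torque": the same for the moment, N m; "gripper_width": opening from 0.0 (shut) to 1.0 (fully open); "grasp_force": force on a finger pad.
Only numpy, scipy, OpenCV 4.12 (cv2) and the standard library are available. Lean on these libraries where they do the work, as an engineer would, in place of code of your own. Each camera call takes 0.05 s, during which the arm holds its last target. There are 200 camera calls.

## Working session

There is one attempt and no reset: what is moved stays moved. The work goes in short steps, Python scripts to look and compute and a shell command to move; the robot and the scene stay as the last step left them, time stands still between calls to the robot, and variables do not carry over. Pictures are saved under pics/ and viewed, at most 10 in all, crops included, and the job is handed in when it is done.

```bash
mkdir -p pics
cat > h.py <<'E'
import numpy as np, cv2
from station import bot
def ray(cam,px,z):
    m=bot.camera_model(cam);K,R,t=[np.array(m[k]) for k in("intrinsics","R","t")]
    d=R.T@np.linalg.inv(K)@[px[0],px[1],1]; c=-R.T@t
    return c+d*(z-c[2])/d[2]
def cloud(cam,depth):
    m=bot.camera_model(cam);K,R,t=[np.array(m[k]) for k in("intrinsics","R","t")]
    v,u=np.mgrid[:384,:512]; p=np.stack([u,v,np.ones_like(u)],-1)@np.linalg.inv(K).T*depth[...,None]
    return (p-t)@R
E
python3 - <<'E'
from h import *
np.set_printoptions(precision=4,suppress=True)
ims={}
for c in("top","side"):
    im,d=bot.read_camera(c); cv2.imwrite(f"pics/{c}0.png",im); np.save(f"{c}0.npy",d); P=cloud(c,d)
    for n in("cover_grip","spare_grip","cover_edge","box"):
        for r in bot.pinpoint(n,c)[:3]:
            u,v=np.round(r["at"]).astype(int); print(c,n,r["score"],r["at"],P[v,u], ray(c,r["at"],.038 if 'grip' in n else 0.0))
    for n in("cover_grip","box"):
        for r in bot.boxes_of(n,c)[:4]: print("box",c,n,r["score"],r["at"])
s=bot.get_obs(); print(s["t"],s["eef_pos"],s["tool_rot"],s["gripper_width"])
E
```

```text
top cover_grip 0.56 [388.2, 137.5] [ 0.5431 -0.3769  0.0569] [ 0.548  -0.3825  0.038 ]
top spare_grip 0.95 [285.0, 159.3] [ 0.4922 -0.1037  0.0599] [ 0.4947 -0.1047  0.038 ]
top cover_edge 0.64 [395.5, 174.9] [ 0.451  -0.4096 -0.0012] [ 0.4512 -0.4079  0.    ]
top box 0.88 [139.6, 256.9] [0.2418 0.2885 0.0179] [0.2413 0.2941 0.    ]
top box 0.78 [195.9, 149.6] [0.5303 0.1378 0.0068] [0.5326 0.139  0.    ]
box top cover_grip 0.85 [386.5, 146.8]
box top cover_grip 0.22 [192.7, 145.7]
box top box 0.86 [136.5, 260.0]
box top box 0.73 [193.7, 145.3]
side cover_grip 0.9 [367.7, 247.4] [ 0.5517 -0.3932  0.0556] [ 0.5631 -0.3839  0.038 ]
side spare_grip 0.96 [284.9, 191.8] [ 0.494  -0.1176  0.0556] [ 0.5061 -0.1016  0.038 ]
side cover_edge 0.86 [341.4, 283.1] [ 0.4563 -0.4139 -0.0002] [ 0.4568 -0.4147 -0.    ]
side box 0.97 [145.9, 162.3] [0.2227 0.2228 0.0461] [0.2393 0.2778 0.    ]
side box 0.73 [251.6, 155.2] [0.5125 0.0827 0.0454] [ 0.5421  0.131  -0.    ]
box side cover_grip 0.67 [359.9, 263.0]
box side cover_grip 0.4 [248.4, 145.5]
box side box 0.78 [139.3, 154.0]
box side box 0.77 [248.7, 147.4]
0.7 [0.2135 0.6404 0.4047] [0.     0.1602 0.9871 0.0001] 1.0012991228638037
```

View pics/top0.png

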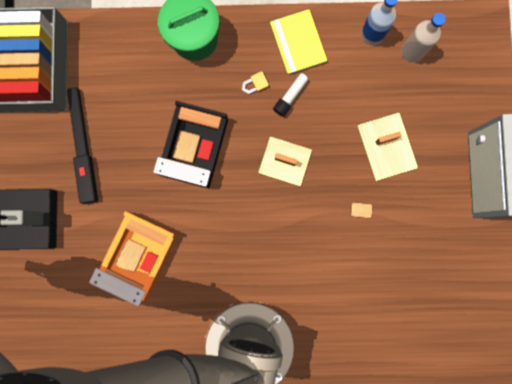

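View pics/side0.png

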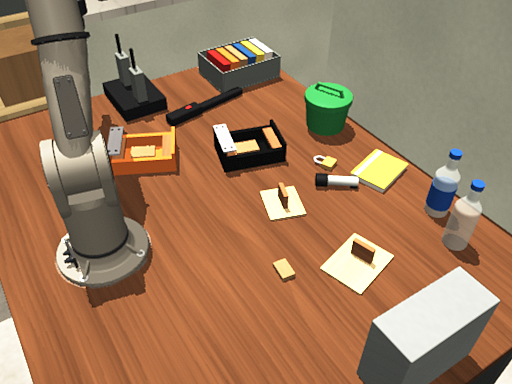

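Top view: black box around (193,145), lip (white steel) near the robot at (183,173). The longer cover is at (388,146) with its handle at (388,137), the shorter one at (285,160), and the orange box at (136,258). The side view agrees with this.

Run:
```python
from h import *
np.set_printoptions(precision=4,suppress=True)
def rect(n,Q):
    (c,s,a)=cv2.minAreaRect((Q[:,:2]*1000).astype(np.float32)); print(n,len(Q),"c",np.array(c),"s",np.array(s),"a",round(a,1),"zmed",np.median(Q[:,2]).round(4),"med",np.median(Q[:,:2],0))
for c in("top","side"):
    d=np.load(f"{c}0.npy");P=cloud(c,d)[d>0].reshape(-1,3)
    A=P[np.hypot(P[:,0]-.54,P[:,1]+.385)<.13]; rect(c+" board",A[(A[:,2]>.004)&(A[:,2]<.013)]); rect(c+" handle",A[(A[:,2]>.052)&(A[:,2]<.064)]); rect(c+" handlebody",A[(A[:,2]>.02)&(A[:,2]<.064)])
    B=P[np.hypot(P[:,0]-.535,P[:,1]-.137)<.14]; rect(c+" lip",B[(B[:,2]>.077)&(B[:,2]<.09)]); rect(c+" stop",B[(B[:,2]>.065)&(B[:,2]<.074)]);rect(c+" ledge",B[(B[:,2]>.046)&(B[:,2]<.054)]);rect(c+" all",B[(B[:,2]>.03)])
```

```text
top board 2280 c [ 538.6503 -385.1559] s [248.0062 253.176 ] a 46.8 zmed 0.0075 med [ 0.524  -0.3854]
top handle 119 c [ 545.9933 -381.0428] s [14.3657 60.724 ] a 15.6 zmed 0.0575 med [ 0.5458 -0.3823]
top handlebody 165 c [ 545.8877 -381.0629] s [14.5192 60.6516] a 16.0 zmed 0.0565 med [ 0.5435 -0.3798]
top lip 798 c [461.0555 165.5731] s [141.4591  40.1529] a 74.0 zmed 0.0813 med [0.4608 0.1642]
top stop 219 c [537.7261 142.4625] s [138.3951 200.5097] a 73.9 zmed 0.0691 med [0.6263 0.1176]
top ledge 997 c [534.0259 143.9755] s [140.9067 192.4049] a 74.1 zmed 0.0497 med [0.5934 0.1256]
top all 2447 c [538.0264 143.5806] s [142.1415 200.633 ] a 74.0 zmed 0.0529 med [0.5354 0.1419]
side board 1873 c [ 539.6978 -396.8267] s [191.405  230.7623] a 25.4 zmed 0.0073 med [ 0.5137 -0.3995]
side handle 125 c [ 546.932 -384.839] s [18.9068 58.1031] a 21.9 zmed 0.0567 med [ 0.5465 -0.3853]
side handlebody 328 c [ 547.3857 -383.572 ] s [19.1349 60.4726] a 19.4 zmed 0.0465 med [ 0.5445 -0.3861]
side lip 367 c [462.692  163.8705] s [149.8813  41.279 ] a 73.5 zmed 0.0813 med [0.4615 0.159 ]
side stop 129 c [539.2982 140.0682] s [140.8414 202.5342] a 74.8 zmed 0.0692 med [0.623  0.1192]
side ledge 603 c [539.2353 141.2751] s [148.3178 201.4401] a 73.9 zmed 0.0492 med [0.5776 0.11  ]
side all 1681 c [540.1915 142.4677] s [153.7764 203.5532] a 73.9 zmed 0.0497 med [0.5265 0.1208]
```

```bash
python3 -m pendant '[[0.085,0,0,0,-6.82],[0.085,0,0,0,-6.82],[0.085,0,0,0,-6.82],[0.085,0,0,0,-6.82],[0.085,0,0,0,-6.82],[0.085,-0.0167,-0.0368,0,0],[0.085,-0.0167,-0.0368,0,0],[0.085,-0.0167,-0.0368,0,0],[0.085,-0.0167,-0.0368,0,0],[0.085,-0.0167,-0.0368,0,0],[0.085,-0.0167,-0.0368,0,0],[0.085,-0.0167,-0.0368,0,0]]' 20
python3 -m pendant '[[0.085,-0.0167,-0.0368,0,0],[0.085,-0.0167,-0.0368,0,0],[0.085,-0.0167,-0.0368,0,0],[0.085,-0.0167,-0.0368,0,0],[0.085,0.008,-0.039,0,0],[0.085,0.008,-0.039,0,0],[0.085,0.008,-0.039,0,0],[0.085,0.008,-0.039,0,0],[0.085,0.008,-0.039,0,0],[0.085,0.008,-0.039,0,0],[0.085,0.008,-0.039,0,0],[0.085,0.008,-0.039,0,0]]'
python3 -m pendant '[[0.085,0.008,-0.039,0,0],[0.085,0.008,-0.039,0,0],[0.085,0.008,-0.039,0,0],[0.085,0.008,-0.039,0,0],[0.085,0.008,-0.039,0,0],[0.085,0.008,-0.039,0,0],[0.085,0.008,-0.039,0,0],[0.085,0.008,-0.039,0,0],[0.085,0.008,-0.039,0,0],[0.085,0,0,0,0],[0.085,0,0,0,0]]'
cat >> h.py <<'E'
def go(tx,ty,tz,xdir):
    "remaining shift in tool axes to world TCP (tx,ty,tz); yaw so that tool x points at world angle xdir (deg)"
    from scipy.spatial.transform import Rotation as Ro
    s=bot.get_obs();q=s["tool_rot"];R=Ro.from_quat([q[1],q[2],q[3],q[0]]).as_matrix()
    a=np.degrees(np.arctan2(R[1,0],R[0,0]))
    print("t",round(s["t"],2),"pos",np.round(s["eef_pos"],4),"xang",round(a,2),"zax",R[:,2].round(3),"shift",(R.T@(np.array([tx,ty,tz])-s["eef_pos"])).round(4),"yaw",round(-((xdir-a+180)%360-180),2),"w",round(s["gripper_width"],3),"F",np.round(s["contact_force"],2),"g",round(s["grasp_force"],1),"q",np.round(s["q"],2))
E
python3 -c "
from h import *
go(.546,-.3815,.19,195.7)"
```

```text
t: 1.7
eef_pos: [0.3966, 0.4221, 0.405]
tool_rot: [0.0, -0.136, 0.991, 0.0]
contact_force: [0.4, 0.8, -1.0]
gripper_width: 0.993
grasp_force: 0.0
t: 2.7
eef_pos: [0.522, -0.0194, 0.4051]
tool_rot: [0.0, -0.136, 0.991, 0.0]
contact_force: [0.9, 0.7, 0.4]
gripper_width: 0.997
grasp_force: 0.0
t: 3.62
eef_pos: [0.5465, -0.378, 0.4044]
tool_rot: [-0.0, -0.134, 0.991, -0.001]
contact_force: [0.1, -0.1, 0.4]
gripper_width: 0.993
grasp_force: 0.0
t 3.62 pos [ 0.5465 -0.378   0.4044] xang -164.62 zax [-0.001 -0.001 -1.   ] shift [ 0.0012 -0.003   0.2144] yaw -0.32 w 0.993 F [ 0.08 -0.07  0.36] g 0.0 q [ 0.27  0.47  0.34  1.6  -0.17  1.1   2.49]
```

```bash
python3 -m pendant '[[0.085,0.001,-0.003,0.03,-0.3],[0.085,0,0,0.035,0],[0.085,0,0,0.035,0],[0.085,0,0,0.035,0],[0.085,0,0,0.03,0],[0.085,0,0,0.02,0],[0.085,0,0,0.015,0],[0.085,0,0,0.008,0],[0.085,0,0,0.006,0],[0.085,0,0,0,0]]' 20
python3 -m pendant '[[0.05,0,0,0,0],[0.05,0,0,0,0],[0.05,0,0,0,0],[0.05,0,0,0,0],[0.05,0,0,0,0],[0.05,0,0,0,0]]' 20
python3 -c "
from h import *
go(.546,-.3815,.19,195.7)"
```

```text
t: 4.45
eef_pos: [0.5478, -0.3776, 0.1905]
tool_rot: [0.0, -0.139, 0.99, 0.0]
contact_force: [-0.4, -0.4, -0.3]
gripper_width: 0.996
grasp_force: 0.0
t: 4.95
eef_pos: [0.5482, -0.3789, 0.1926]
tool_rot: [0.001, -0.139, 0.99, -0.001]
contact_force: [-0.3, -1.3, 5.5]
gripper_width: 0.698
grasp_force: 22.9
t 4.95 pos [ 0.5482 -0.3789  0.1926] xang -164.06 zax [ 0.003 -0.002 -1.   ] shift [ 0.0028 -0.0018  0.0026] yaw 0.24 w 0.698 F [-0.32 -1.28  5.54] g 22.9 q [ 0.33  0.72  0.26  1.73 -0.26  0.72  2.57]
```

```bash
python3 -m pendant '[[0.05,0,0,-0.005,0],[0.05,0,0,-0.01,0],[0.05,0,0,-0.015,0],[0.05,0,0,-0.02,0],[0.05,0,0,-0.02,0],[0.05,0,0,-0.02,0],[0.05,0,0,-0.02,0],[0.05,0,0,-0.02,0],[0.05,0,0,-0.015,0],[0.05,0,0,0,0],[0.05,0,0,0,0]]'
cat >> h.py <<'E'
def tilt(c):
    "fit the board's plane; report tilt etc. around the gripper"
    im,d=bot.read_camera(c); P=cloud(c,d); P[d==0]=np.nan
    r=bot.trace("cover_grip",c)
    s=bot.get_obs(); e=np.array(s["eef_pos"])
    for k in r[:3]:
        Q=P[cv2.erode(k["mask"].astype(np.uint8),np.ones((3,3)))>0]; Q=Q[~np.isnan(Q[:,0])]
        m=np.median(Q,0)
        if np.linalg.norm(m[:2]-e[:2])>.15: continue
        B=Q[Q[:,2]<e[2]-.145]
        rng=np.random.default_rng(0);best=None
        for _ in range(300):
            a=B[rng.choice(len(B),3,False)];n=np.cross(a[1]-a[0],a[2]-a[0]);n/=np.linalg.norm(n)+1e-12
            i=abs((B-a[0])@n)<.002
            if best is None or i.sum()>best.sum():best=i
        B=B[best];c0=B.mean(0);n=np.linalg.svd(B-c0,full_matrices=False)[2][2];n*=np.sign(n[2])
        print(c,"score",k["score"],"n",n.round(3),"tilt",np.degrees(np.arccos(n[2])).round(1),"down-dir",np.degrees(np.arctan2(n[1],n[0])).round(1),"inl",len(B),"c",c0.round(4),"below grip plane z",(c0[2]-(n[0]*(e[0]-c0[0])+n[1]*(e[1]-c0[1]))/n[2]).round(4),"zmin/max",np.percentile(B[:,2],[1,99]).round(4))
    return im,d
E
python3 - <<'E'
from h import *
for c in("top","side"): im,d=tilt(c)
go(.546,-.3815,.19,195.7)
cv2.imwrite("pics/side1.png",im[150:384,230:512])
E
```

```text
t: 5.87
eef_pos: [0.5475, -0.3781, 0.3371]
tool_rot: [0.001, -0.139, 0.99, -0.001]
contact_force: [-0.5, 0.6, -2.1]
gripper_width: 0.702
grasp_force: 22.4
top score 0.89 n [-0.001 -0.007  1.   ] tilt 0.4 down-dir -94.3 inl 254 c [ 0.5667 -0.3402  0.1515] below grip plane z 0.1512 zmin/max [0.1493 0.1535]
side score 0.9 n [0.004 0.002 1.   ] tilt 0.3 down-dir 32.7 inl 1333 c [ 0.5057 -0.3973  0.1494] below grip plane z 0.1492 zmin/max [0.1473 0.1514]
t 6.07 pos [ 0.5471 -0.3776  0.3343] xang -164.03 zax [-0.002  0.001 -1.   ] shift [ 0.0019 -0.0037  0.1443] yaw 0.27 w 0.705 F [-0.06 -0.01 -1.71] g 22.3 q [ 0.29  0.54  0.32  1.66 -0.2   0.97  2.52]
```

View pics/side1.png

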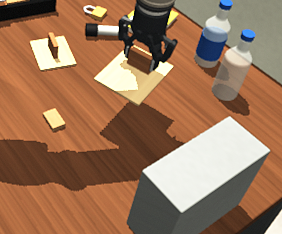

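```bash
python3 -m pendant '[[0.05,0,0,0,3],[0.05,0,0,0,6],[0.05,0,0,0,6],[0.05,0,0,0,6],[0.05,0,0,0,6],[0.05,0,0,0,5],[0.05,0.004,0.007,0,0],[0.05,0.01,0.016,0,0],[0.05,0.015,0.025,0,0],[0.05,0.017,0.028,0,0],[0.05,0.017,0.028,0,0],[0.05,0.017,0.028,0,0]]'
python3 -m pendant '[[0.05,0.017,0.028,0,0],[0.05,0.017,0.028,0,0],[0.05,0.017,0.028,0,0],[0.05,0.017,0.028,0,0],[0.05,0.017,0.028,0,0],[0.05,0.017,0.028,0,0],[0.05,0.017,0.028,0,0],[0.05,0.017,0.028,0,0],[0.05,0.017,0.028,0,0],[0.05,0.015,0.025,0,0],[0.05,0.01,0.016,0,0],[0.05,0,0,0,0]]'
python3 - <<'E'
from h import *
for c in("top","side"): im,d=tilt(c); cv2.imwrite(f"pics/{c}2.png",im)
go(.405,.1505,.30,164)
E
```

```text
t: 7.07
eef_pos: [0.5061, -0.2272, 0.3349]
tool_rot: [-0.001, 0.138, 0.99, 0.0]
contact_force: [0.7, 0.6, -1.7]
gripper_width: 0.7
grasp_force: 22.4
t: 8.07
eef_pos: [0.4153, 0.1057, 0.3354]
tool_rot: [-0.001, 0.135, 0.991, 0.0]
contact_force: [-0.4, -0.3, -3.4]
gripper_width: 0.7
grasp_force: 22.5
side score 0.68 n [ 0.001 -0.004  1.   ] tilt 0.2 down-dir -80.2 inl 784 c [0.3877 0.0982 0.1502] below grip plane z 0.1502 zmin/max [0.1482 0.1522]
t 8.27 pos [0.4169 0.1008 0.3355] xang 163.97 zax [-0.    -0.001 -1.   ] shift [0.0251 0.0445 0.0355] yaw -0.03 w 0.702 F [ 0.48 -1.23 -0.75] g 22.5 q [-0.67  0.16  0.32  2.2  -0.07  0.79  0.99]
```

View pics/side2.png

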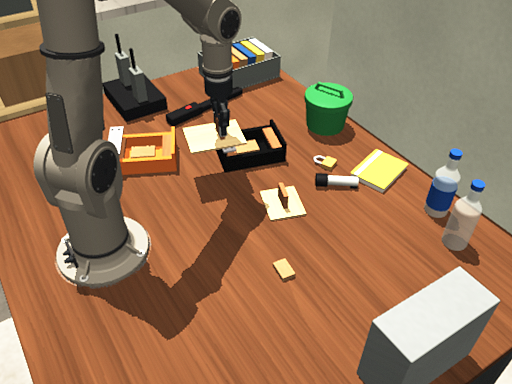

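```bash
python3 -m pendant '[[0.05,0.008,0.014,0,0],[0.05,0.009,0.016,0,0],[0.05,0.008,0.0145,0,0],[0.05,0,0,0.015,0],[0.05,0,0,0.015,0],[0.05,0,0,0.012,0],[0.05,0,0,0.008,0],[0.05,0,0,0,0]]'
python3 - <<'E'
from h import *
go(.405,.1505,.267,164)
for c in("top","side"): im,d=tilt(c)
go(.405,.1505,.267,164)
E
```

```text
t: 8.93
eef_pos: [0.405, 0.1501, 0.2843]
tool_rot: [-0.001, 0.14, 0.99, -0.001]
contact_force: [-0.3, -0.4, -1.5]
gripper_width: 0.695
grasp_force: 22.5
t 8.93 pos [0.405  0.1501 0.2843] xang 163.88 zax [-0.002 -0.002 -1.   ] shift [0.     0.0004 0.0173] yaw -0.12 w 0.695 F [-0.31 -0.42 -1.55] g 22.5 q [-0.73  0.26  0.27  2.24 -0.11  0.66  0.9 ]
top score 0.56 n [0.007 0.01  1.   ] tilt 0.7 down-dir 53.3 inl 410 c [0.3844 0.1165 0.0992] below grip plane z 0.0987 zmin/max [0.097  0.1013]
side score 0.93 n [-0.007 -0.005  1.   ] tilt 0.5 down-dir -145.8 inl 693 c [0.3772 0.1459 0.1005] below grip plane z 0.1008 zmin/max [0.0983 0.1028]
t 9.13 pos [0.4057 0.1511 0.2863] xang 163.92 zax [ 0.001  0.001 -1.   ] shift [ 0.0005 -0.0008  0.0193] yaw -0.08 w 0.699 F [ 0.26 -0.33 -1.07] g 22.5 q [-0.73  0.26  0.27  2.24 -0.11  0.66  0.9 ]
```

```bash
python3 -m pendant '[[0.05,0,0,0.006,0],[0.05,0,0,0.003,0],[0.05,0,0,0.002,0],[0.05,0,0,0.002,0],[0.05,0,0,0.002,0],[0.05,0,0,0,0]]'
python3 - <<'E'
from h import *
for c in("top","side"): im,d=tilt(c)
go(.405,.1505,.267,164)
E
```

```text
t: 9.63
eef_pos: [0.404, 0.1519, 0.2709]
tool_rot: [-0.002, 0.139, 0.99, -0.0]
contact_force: [-8.9, 2.2, 12.5]
gripper_width: 0.697
grasp_force: 24.6
top score 0.96 n [-0.062  0.032  0.998] tilt 4.0 down-dir 152.5 inl 446 c [0.3822 0.1207 0.0858] below grip plane z 0.0861 zmin/max [0.0793 0.0914]
side score 0.6 n [-0.063  0.022  0.998] tilt 3.8 down-dir 161.0 inl 699 c [0.3747 0.1471 0.0852] below grip plane z 0.0869 zmin/max [0.0797 0.0918]
t 9.83 pos [0.404  0.1519 0.2709] xang 164.04 zax [-0.003  0.    -1.   ] shift [-0.0014 -0.0011  0.0039] yaw 0.04 w 0.702 F [-8.58  0.96 11.27] g 24.5 q [-0.73  0.29  0.26  2.25 -0.13  0.62  0.92]
```

```bash
python3 -m pendant '[[0.05,0,0,0.0015,0],[0.05,0,0,0.0015,0],[0.05,0,0,0.0015,0],[0.05,0,0,0.0015,0],[0.05,0,0,0,0]]'
python3 - <<'E'
from h import *
for c in("top","side"): im,d=tilt(c)
go(.405,.1505,.267,164)
E
```

```text
t: 10.25
eef_pos: [0.4029, 0.1523, 0.2648]
tool_rot: [-0.003, 0.138, 0.99, -0.0]
contact_force: [-14.3, 3.5, 15.7]
gripper_width: 0.701
grasp_force: 25.6
top score 0.58 n [-0.169  0.086  0.982] tilt 10.9 down-dir 153.1 inl 486 c [0.3839 0.1224 0.0815] below grip plane z 0.0822 zmin/max [0.0668 0.0957]
side score 0.85 n [-0.17   0.034  0.985] tilt 10.0 down-dir 168.6 inl 690 c [0.376  0.1483 0.0784] below grip plane z 0.0829 zmin/max [0.0657 0.0933]
t 10.45 pos [0.4028 0.1523 0.2648] xang 164.09 zax [-0.006  0.    -1.   ] shift [-0.0026 -0.0012 -0.0022] yaw 0.09 w 0.701 F [-13.73   3.34  15.06] g 25.5 q [-0.72  0.3   0.25  2.25 -0.13  0.61  0.92]
```

```bash
python3 -m pendant '[[0.05,0,0,0.0015,0],[0.05,0,0,0.0015,0],[0.05,0,0,0.0015,0],[0.05,0,0,0.001,0],[0.05,0,0,0,0],[0.05,0,0,-0.008,0],[0.05,0,0,-0.015,0],[0.05,0,0,-0.02,0],[0.05,0,0,-0.01,0],[0.05,0,0,0,0]]'
python3 - <<'E'
from h import *
for c in("top","side"): im,d=tilt(c)
cv2.imwrite("pics/side3.png",im[80:240,130:350])
go(.405,.1505,.267,164)
E
```

```text
t: 11.28
eef_pos: [0.4061, 0.1516, 0.3141]
tool_rot: [0.002, 0.14, 0.99, 0.001]
contact_force: [0.0, 0.7, -2.3]
gripper_width: 0.699
grasp_force: 23.1
top score 0.56 n [-0.285  0.075  0.955] tilt 17.2 down-dir 165.3 inl 417 c [0.4011 0.1176 0.1353] below grip plane z 0.1339 zmin/max [0.1097 0.1525]
t 11.48 pos [0.4049 0.1512 0.3114] xang 163.96 zax [-0.001 -0.001 -1.   ] shift [-0.0003 -0.0006  0.0444] yaw -0.04 w 0.7 F [ 0.14  0.91 -1.71] g 23.0 q [-0.75  0.21  0.28  2.22 -0.09  0.73  0.88]
```

View pics/side3.png

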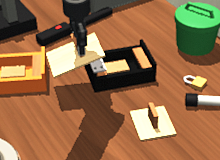

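```bash
cat >> h.py <<'E'
BO=np.array([.538,.1435,0]);a=np.radians(-16);BR=np.array([[np.cos(a),np.sin(a),0],[-np.sin(a),np.cos(a),0],[0,0,1]])
def prof(c,lo=-.17,hi=.15,zlo=-.26,zhi=-.13):
    "board points near tool, box axes relative to TCP; plane fit by pitch only"
    im,d=bot.read_camera(c);P=cloud(c,d)[d>0];e=np.array(bot.get_obs()["eef_pos"])
    Q=(P-e)@BR.T; Q=Q[(abs(Q[:,1])<.09)&(Q[:,0]>lo)&(Q[:,0]<hi)&(Q[:,2]>zlo)&(Q[:,2]<zhi)]
    rng=np.random.default_rng(0);b=None
    for _ in range(600):
        s=Q[rng.choice(len(Q),3,False)];n=np.cross(s[1]-s[0],s[2]-s[0]);n/=np.linalg.norm(n)+1e-12
        if abs(n[2])<.85: continue
        i=abs((Q-s[0])@n)<.0025
        if b is None or i.sum()>b.sum():b=i
    B=Q[b];m=B.mean(0);n=np.linalg.svd(B-m,full_matrices=False)[2][2];n*=np.sign(n[2])
    r=cv2.minAreaRect((B[:,:2]*1000).astype(np.float32))
    f=lambda x:(m[2]-n[0]*(x-m[0])/n[2]+n[1]*m[1]/n[2])
    xs=np.percentile(B[:,0],[.5,99.5]);ys=np.percentile(B[:,1],[.5,99.5])
    print(c,"tcp box",((e-BO)@BR.T).round(4),"n",n.round(3),"pitch",np.degrees(np.arctan2(-n[0],n[2])).round(1),"x",xs.round(4),"y",ys.round(4),"top z at xmin,0,xmax",[round(f(v),4) for v in(xs[0],0,xs[1])],"N",len(B),"rect",np.round(r[0]+r[1]+(r[2],),1))
    return im
E
python3 - <<'E'
from h import *
for c in("top","side"): im=prof(c)
E
```

```text
top tcp box [-0.1301 -0.0293  0.3114] n [-0.288  0.001  0.958] pitch 16.8 x [-0.0912  0.0601] y [-0.061   0.0192] top z at xmin,0,xmax [np.float64(-0.2069), np.float64(-0.1794), np.float64(-0.1613)] N 724 rect [ -5.8 -43.  172.5  75.4  22. ]
side tcp box [-0.13   -0.0293  0.3114] n [-0.283  0.002  0.959] pitch 16.4 x [-0.0904  0.0614] y [-0.0645  0.0582] top z at xmin,0,xmax [np.float64(-0.2067), np.float64(-0.1801), np.float64(-0.162)] N 975 rect [-14.5  -3.1 153.3 126.6   0.8]
```

```bash
python3 -m pendant '[[0.05,0,0,-0.008,0],[0.05,-0.01,0.002,-0.007,0],[0.05,-0.02,0.004,0,0],[0.05,-0.03,0.006,0,0],[0.05,-0.03,0.006,0,0],[0.05,-0.03,0.006,0,0],[0.05,-0.03,0.006,0,0],[0.05,-0.018,0.002,0,0],[0.05,-0.006,0,0,0],[0.05,0,0,0.01,0],[0.05,0,0,0.01,0],[0.05,0,0,0,0]]'
python3 - <<'E'
from h import *
for c in("top","side"): im=prof(c,zhi=-.15)
cv2.imwrite("pics/side4.png",im[80:240,180:340])
E
```

```text
t: 12.58
eef_pos: [0.5789, 0.1343, 0.3042]
tool_rot: [-0.003, 0.139, 0.99, -0.001]
contact_force: [-0.8, -0.0, -2.0]
gripper_width: 0.704
grasp_force: 22.9
top tcp box [0.0422 0.0026 0.3052] n [-0.283 -0.018  0.959] pitch 16.5 x [-0.1413  0.0588] y [-0.0684 -0.002 ] top z at xmin,0,xmax [np.float64(-0.2217), np.float64(-0.18), np.float64(-0.1626)] N 768 rect [-41.3 -34.7 203.9  63.4   3.8]
side tcp box [0.0427 0.0027 0.3061] n [-0.294  0.001  0.956] pitch 17.1 x [-0.1406  0.059 ] y [-0.0692  0.0579] top z at xmin,0,xmax [np.float64(-0.2239), np.float64(-0.1806), np.float64(-0.1625)] N 840 rect [-40.5  -7.7 139.3 201.4  89.6]
```

View pics/side4.png

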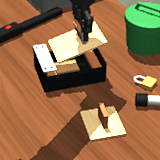

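```bash
python3 -m pendant '[[0.05,0,0,0.01,0],[0.05,0,0,0.01,0],[0.05,0,0,0.01,0],[0.05,0,0,0.005,0],[0.05,0,0,0,0],[0.05,0,0,0,0]]'
python3 - <<'E'
from h import *
for c in("top","side"): im=prof(c,lo=-.07,zhi=-.15)
go(.579,.134,.27,164)
E
```

```text
t: 13.18
eef_pos: [0.5812, 0.1339, 0.2716]
tool_rot: [-0.0, 0.14, 0.99, -0.0]
contact_force: [0.1, 0.0, -2.1]
gripper_width: 0.7
grasp_force: 22.9
top tcp box [0.0444 0.0028 0.2721] n [-0.278 -0.002  0.961] pitch 16.1 x [-0.0692  0.0596] y [-0.0611 -0.0003] top z at xmin,0,xmax [np.float64(-0.1999), np.float64(-0.1799), np.float64(-0.1627)] N 587 rect [ -4.7 -29.8  62.9 130.1  90. ]
side tcp box [0.0445 0.0029 0.2725] n [-0.286 -0.     0.958] pitch 16.6 x [-0.0695  0.0613] y [-0.0638  0.0579] top z at xmin,0,xmax [np.float64(-0.2016), np.float64(-0.1808), np.float64(-0.1625)] N 666 rect [ -3.6  -2.9 123.6 132.8  89. ]
t 13.28 pos [0.5816 0.134  0.2725] xang 163.95 zax [ 0.001  0.    -1.   ] shift [ 0.0025 -0.0007  0.0025] yaw -0.05 w 0.698 F [-0.01 -0.22 -1.8 ] g 22.9 q [-0.55  0.52  0.29  1.87 -0.2   0.78  1.14]
```

```bash
python3 -m pendant '[[0.05,0,0,0.003,0],[0.05,0.006,0,0,0],[0.05,0.007,0,0,0],[0.05,0.007,0,0,0],[0.05,0.007,0,0,0],[0.05,0.006,0,0,0],[0.05,0.003,0,0,0],[0.05,0,0,0,0],[0.05,0,0,0,0]]'
python3 - <<'E'
from h import *
for c in("top","side"): im=prof(c,lo=-.055,zhi=-.15)
cv2.imwrite("pics/side5.png",cv2.resize(im[90:190,190:310],None,fx=4,fy=4))
go(.579,.134,.27,164)
E
```

```text
t: 14.03
eef_pos: [0.5467, 0.1441, 0.2694]
tool_rot: [0.0, 0.139, 0.99, 0.0]
contact_force: [-0.7, 0.7, -2.3]
gripper_width: 0.698
grasp_force: 22.9
top tcp box [0.0084 0.0029 0.2694] n [-0.283 -0.     0.959] pitch 16.4 x [-0.0545  0.0602] y [-0.0609  0.0033] top z at xmin,0,xmax [np.float64(-0.1958), np.float64(-0.1797), np.float64(-0.162)] N 539 rect [  2.7 -28.  116.3  67.1   1.1]
side tcp box [0.0085 0.0029 0.2693] n [-0.276  0.006  0.961] pitch 16.0 x [-0.0542  0.062 ] y [-0.0632  0.0579] top z at xmin,0,xmax [np.float64(-0.196), np.float64(-0.1804), np.float64(-0.1626)] N 558 rect [  4.2  -2.  117.6 124.8   0.2]
t 14.13 pos [0.547  0.1439 0.2693] xang 163.95 zax [ 0.001 -0.    -1.   ] shift [-0.0335 -0.0007 -0.0007] yaw -0.05 w 0.696 F [-0.15 -0.24 -1.49] g 22.9 q [-0.59  0.48  0.29  1.95 -0.19  0.74  1.1 ]
```

View pics/side5.png

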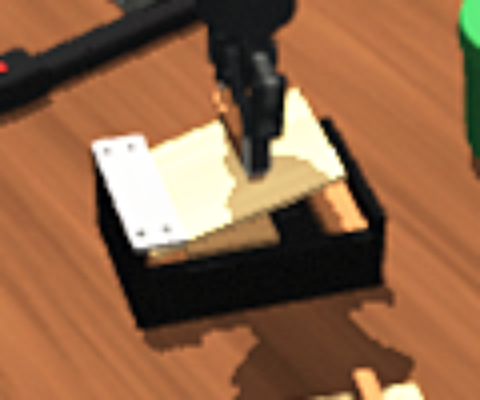

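The cover's hooking edge is under the lip (white lip at about (140,190) in the crop), with the free edge raised near (320,130) and no contact force. Now I touch the hooking edge down and lower the cover along an arc about it.

```bash
python3 -m pendant '[[0.05,0,0,0.002,0],[0.05,0,0,0.002,0],[0.05,-0.001,0,0.002,0],[0.05,-0.0013,0,0.002,0],[0.05,-0.0012,0,0.002,0],[0.05,-0.0012,0,0.002,0],[0.05,-0.0012,0,0.002,0],[0.05,-0.0012,0,0.002,0],[0.05,-0.0011,0,0.002,0],[0.05,0,0,0,0]]'
python3 - <<'E'
from h import *
for c in("top","side"): im=prof(c,lo=-.055,zhi=-.15)
go(.579,.134,.27,164)
E
```

```text
t: 14.97
eef_pos: [0.5551, 0.1415, 0.251]
tool_rot: [0.0, 0.14, 0.99, 0.0]
contact_force: [1.4, -1.4, 1.5]
gripper_width: 0.697
grasp_force: 24.3
top tcp box [0.0169 0.0028 0.2511] n [ 0.004 -0.011  1.   ] pitch -0.2 x [-0.0516  0.1496] y [-0.0898  0.0554] top z at xmin,0,xmax [np.float64(-0.251), np.float64(-0.2512), np.float64(-0.2518)] N 775 rect [ 4.770e+01 -1.410e+01  2.045e+02  1.515e+02  1.000e-01]
side tcp box [0.0167 0.0028 0.2511] n [-0.129  0.016  0.991] pitch 7.4 x [-0.0546  0.0595] y [-0.0631  0.0578] top z at xmin,0,xmax [np.float64(-0.1864), np.float64(-0.1793), np.float64(-0.1716)] N 443 rect [  2.5  -1.9 115.2 126.1   1.2]
t 15.07 pos [0.5549 0.1416 0.2511] xang 163.94 zax [ 0.001 -0.    -1.   ] shift [-0.0253 -0.0006 -0.0188] yaw -0.06 w 0.704 F [ 1.37 -0.97  0.62] g 24.2 q [-0.57  0.51  0.28  1.94 -0.21  0.71  1.12]
```

```bash
python3 -m pendant '[[0.05,-0.001,0,0.002,0],[0.05,-0.001,0,0.002,0],[0.05,-0.001,0,0.002,0],[0.05,-0.0009,0,0.002,0],[0.05,-0.0009,0,0.002,0],[0.05,-0.0008,0,0.002,0],[0.05,0,0,0.001,0],[0.05,0,0,0,0]]'
python3 - <<'E'
from h import *
for c in("top","side"): im=prof(c,lo=-.055,zhi=-.15,zlo=-.22)
go(.579,.134,.237,164)
E
```

```text
t: 15.73
eef_pos: [0.5602, 0.1401, 0.238]
tool_rot: [0.0, 0.14, 0.99, 0.0]
contact_force: [2.0, -0.6, 1.9]
gripper_width: 0.696
grasp_force: 25.2
top tcp box [0.022  0.0029 0.238 ] n [-0.008  0.001  1.   ] pitch 0.4 x [-0.0547  0.0684] y [-0.0669  0.0028] top z at xmin,0,xmax [np.float64(-0.1796), np.float64(-0.1792), np.float64(-0.1787)] N 437 rect [  7.  -33.6  76.1 123.9  89.9]
side tcp box [0.0218 0.0029 0.238 ] n [-0.019  0.011  1.   ] pitch 1.1 x [-0.0546  0.075 ] y [-0.0719  0.0581] top z at xmin,0,xmax [np.float64(-0.1801), np.float64(-0.1791), np.float64(-0.1776)] N 456 rect [ 12.5  -5.7 124.9 141.4  86.3]
t 15.83 pos [0.5598 0.1403 0.238 ] xang 163.96 zax [-0.001  0.    -1.   ] shift [-0.0202 -0.0007  0.001 ] yaw -0.04 w 0.702 F [2.03 0.12 0.94] g 25.1 q [-0.56  0.54  0.27  1.94 -0.22  0.69  1.13]
```

```bash
python3 -m pendant '[[0.05,-0.0003,0,0.001,0],[0.05,0,0,0.001,0],[0.05,0,0,0.001,0],[0.05,0,0,0,0]]'
python3 - <<'E'
from h import *
im,d=bot.read_camera("side");P=cloud("side",d);im2,d2=bot.read_camera("top");P2=cloud("top",d2)
for n,Q in(("side",P),("top",P2)):
    Q=(Q.reshape(-1,3)-BO)@BR.T; Q=Q[(abs(Q[:,2]-.058)<.004)&(Q[:,0]>-.058)&(Q[:,0]<.088)&(abs(Q[:,1])<.075)]
    A=np.c_[Q[:,:2],np.ones(len(Q))];k=np.linalg.lstsq(A,Q[:,2],rcond=None)[0]
    print(n,len(Q),"slopes deg",np.degrees(k[:2]).round(2),"z0",k[2].round(4),"x",np.percentile(Q[:,0],[1,99,99.8]).round(4),"y",np.percentile(Q[:,1],[.5,99.5]).round(4))
go(.579,.134,.237,164)
cv2.imwrite("pics/side6.png",cv2.resize(im[90:190,190:310],None,fx=4,fy=4))
E
```

```text
t: 16.17
eef_pos: [0.5603, 0.1401, 0.2362]
tool_rot: [-0.0, 0.139, 0.99, 0.0]
contact_force: [-1.2, -2.3, 13.0]
gripper_width: 0.7
grasp_force: 26.4
side 673 slopes deg [-0.06 -0.04] z0 0.0574 x [-0.0498  0.0768  0.0775] y [-0.0616  0.0619]
top 729 slopes deg [-0.02 -0.11] z0 0.0574 x [-0.0566  0.0753  0.0865] y [-0.0667  0.0052]
t 16.27 pos [0.5603 0.1401 0.2362] xang 163.97 zax [ 0.  0. -1.] shift [-0.0196 -0.0007 -0.0008] yaw -0.03 w 0.701 F [-1.51 -1.48 12.83] g 26.4 q [-0.56  0.54  0.27  1.94 -0.22  0.69  1.13]
```

View pics/side6.png

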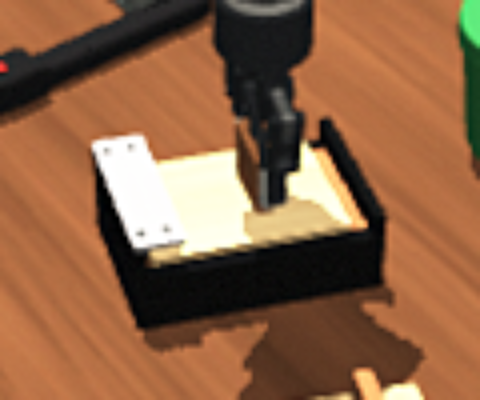

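```bash
python3 -m pendant '[[0.05,0,0,-0.001,0],[0.05,-0.001,0,0,0],[0.05,-0.001,0,0,0],[0.05,-0.001,0,0,0],[0.05,-0.001,0,0,0],[0.05,0,0,0,0],[0.05,0,0,0,0]]'
python3 - <<'E'
from h import *
im,d=bot.read_camera("side");P=cloud("side",d);im2,d2=bot.read_camera("top");P2=cloud("top",d2)
for n,Q in(("side",P),("top",P2)):
    Q=(Q.reshape(-1,3)-BO)@BR.T; S=Q[(abs(Q[:,2]-.07)<.002)&(Q[:,0]>.08)&(Q[:,0]<.11)&(abs(Q[:,1])<.075)]
    Q=Q[(abs(Q[:,2]-.058)<.003)&(Q[:,0]>-.058)&(Q[:,0]<.085)&(abs(Q[:,1])<.075)]
    A=np.c_[Q[:,:2],np.ones(len(Q))];k=np.linalg.lstsq(A,Q[:,2],rcond=None)[0]
    print(n,len(Q),"slopes deg",np.degrees(k[:2]).round(2),"z0",k[2].round(4),"x",np.percentile(Q[:,0],[1,99,99.8]).round(4),"y",np.percentile(Q[:,1],[.5,99.5]).round(4),"stop x",np.percentile(S[:,0],[2,50,98]).round(4))
go(.579,.134,.237,164)
E
```

```text
t: 16.85
eef_pos: [0.5623, 0.1399, 0.2362]
tool_rot: [-0.003, 0.139, 0.99, 0.0]
contact_force: [-8.3, 0.4, 12.4]
gripper_width: 0.7
grasp_force: 26.3
side 609 slopes deg [-0.22  0.  ] z0 0.0576 x [-0.0499  0.0779  0.079 ] y [-0.0616  0.0604] stop x [0.0915 0.0962 0.102 ]
top 628 slopes deg [0.   0.45] z0 0.0578 x [-0.0566  0.0759  0.0769] y [-0.0638  0.0052] stop x [0.0896 0.0952 0.1001]
t 16.95 pos [0.5623 0.1399 0.2362] xang 164.03 zax [-0.005  0.001 -1.   ] shift [-0.0177 -0.0011 -0.0009] yaw 0.03 w 0.697 F [-9.05  0.53 12.61] g 26.3 q [-0.55  0.55  0.26  1.93 -0.22  0.7   1.14]
```

```bash
python3 -m pendant '[[0.05,0,0,-0.0012,0],[0.05,-0.001,0,0,0],[0.05,0,0,0,0],[0.05,0,0,0,0]]'
python3 - <<'E'
from h import *
im,d=bot.read_camera("side");P=cloud("side",d)
Q=(P.reshape(-1,3)-BO)@BR.T;Q=Q[(abs(Q[:,2]-.058)<.003)&(Q[:,0]>-.058)&(Q[:,0]<.085)&(abs(Q[:,1])<.075)]
A=np.c_[Q[:,:2],np.ones(len(Q))];k=np.linalg.lstsq(A,Q[:,2],rcond=None)[0]
print("slopes deg",np.degrees(k[:2]).round(2),"z0",k[2].round(4),"x",np.percentile(Q[:,0],[99,99.8]).round(4))
go(.579,.134,.237,164)
E
```

```text
t: 17.28
eef_pos: [0.565, 0.1386, 0.2369]
tool_rot: [-0.0, 0.14, 0.99, -0.0]
contact_force: [-0.3, -0.2, -1.4]
gripper_width: 0.699
grasp_force: 24.9
slopes deg [-0.03 -0.17] z0 0.0577 x [0.0815 0.0833]
t 17.33 pos [0.565  0.1386 0.2369] xang 163.96 zax [-0.001 -0.    -1.   ] shift [-0.0147 -0.0006 -0.0001] yaw -0.04 w 0.701 F [-0.15 -0.04 -2.39] g 24.9 q [-0.55  0.55  0.27  1.93 -0.22  0.69  1.14]
```

```bash
python3 -m pendant '[[0.05,0,0,0.0007,0],[0.05,0,0,0,0],[0.07,0,0,0,0],[0.085,0,0,0,0],[0.085,0,0,0,0],[0.085,0,0,0,0],[0.085,0,0,0,0],[0.085,0,0,-0.006,0],[0.085,0,0,-0.01,0],[0.085,0,0,-0.015,0],[0.085,0,0,-0.02,0],[0.085,0,0,-0.025,0]]'
python3 -m pendant '[[0.085,0,0,-0.03,0],[0.085,0,0,-0.03,0],[0.085,0,0,-0.03,0],[0.085,0,0,-0.02,0],[0.085,0,0,0,0],[0.085,0,0,0,0]]'
python3 - <<'E'
from h import *
for c in("side","top"):
    im,d=bot.read_camera(c);P=cloud(c,d)
    Q=(P.reshape(-1,3)-BO)@BR.T;H=Q[(Q[:,2]>.095)&(Q[:,2]<.115)&(abs(Q[:,0])<.06)&(abs(Q[:,1])<.06)];S=Q[(abs(Q[:,2]-.07)<.002)&(Q[:,0]>.085)&(Q[:,0]<.11)&(abs(Q[:,1])<.075)]
    Q=Q[(abs(Q[:,2]-.058)<.003)&(Q[:,0]>-.058)&(Q[:,0]<.085)&(abs(Q[:,1])<.075)]
    A=np.c_[Q[:,:2],np.ones(len(Q))];k=np.linalg.lstsq(A,Q[:,2],rcond=None)[0]
    print(c,"slopes deg",np.degrees(k[:2]).round(2),"z0",k[2].round(4),"x",np.percentile(Q[:,0],[99,99.8]).round(4),"y",np.percentile(Q[:,1],[.5,99.5]).round(4),"stop",np.percentile(S[:,0],[2]).round(4))
    if len(H)>20: print("handle",cv2.minAreaRect((H[:,:2]*1000).astype(np.float32)))
    if c=="side": cv2.imwrite("pics/side7.png",cv2.resize(im[80:250,120:340],None,fx=3,fy=3))
go(.579,.134,.237,164)
E
```

```text
t: 18.33
eef_pos: [0.5646, 0.1385, 0.3134]
tool_rot: [-0.001, 0.14, 0.99, -0.0]
contact_force: [0.2, -0.3, -0.6]
gripper_width: 0.996
grasp_force: 0.0
t: 18.83
eef_pos: [0.5652, 0.1385, 0.4248]
tool_rot: [0.002, 0.14, 0.99, 0.001]
contact_force: [0.2, -0.0, -0.4]
gripper_width: 0.995
grasp_force: 0.0
side slopes deg [ 0.09 -0.  ] z0 0.0575 x [0.0812 0.0829] y [-0.0617  0.0607] stop [0.0908]
handle ((20.743831634521484, 0.09499359130859375), (14.610905647277832, 64.70962524414062), 0.5986284017562866)
top slopes deg [-0.21  0.18] z0 0.0578 x [0.0785 0.0807] y [-0.0596  0.0358] stop [0.0897]
handle ((19.337114334106445, -4.536663055419922), (47.23487091064453, 15.27363395690918), 89.75898742675781)
t 18.93 pos [0.5646 0.1386 0.4223] xang 163.96 zax [-0.001 -0.    -1.   ] shift [-0.0153 -0.0004  0.1853] yaw -0.04 w 0.993 F [-1.58  0.12 -1.53] g 0.0 q [-0.62  0.31  0.34  1.78 -0.12  1.06  1.06]
```

View pics/side7.png

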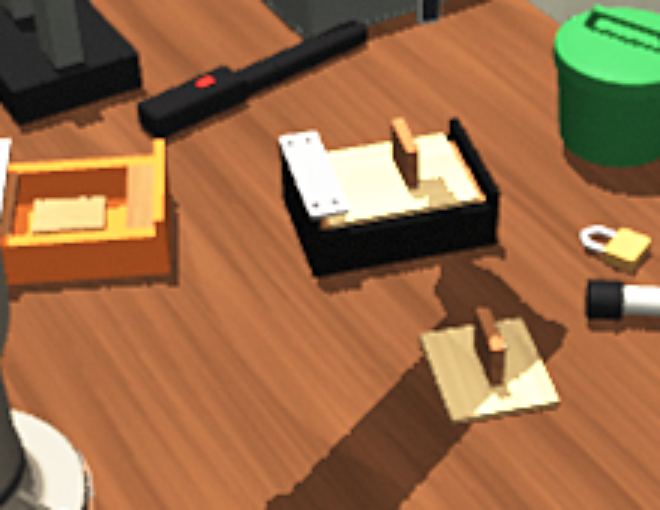

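The cover lies flat, square and centred in the black box (about (390,185) in the crop), the shorter cover at (490,370) is where it was, and the arm is clear.

```bash
python3 -c "
from station import bot
print(bot.hand_in())"
```

```text
the job is handed in; nothing more can be done
None
```

The longer cover is hooked under the lip and lies flat, square and centred to about 2 mm on the black box's ledges; the shorter cover was left where it lay, and I handed the job in at about 19 s (no verdict was returned).

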